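# Prop the sprung catch and run the pallet out

## Robot

A 6-joint arm with a two-finger parallel gripper is mounted at the origin on the work surface; the furniture and walls round the work are solid. World frame = base frame: x ahead of the robot, y to its left, z up, the work surface at z = 0. Lengths are in m, angles in rad, forces in N, time in s.
With the tool pointing down it reaches from about 0.3 to 0.95 m from the base axis. Payload 3.1 kg.
Tool frame: the origin (TCP) lies midway between the tips of the shut fingers; the grasp point (between the pads) lies bot.grasp_offset behind it (bot.grasp_offset is the distance from the TCP to the grasp point, in m); z points along the fingers, y is the direction in which the jaws open and shut (so a half turn about z gives the same grasp; the last joint's range is limited). The gripper opens to 85 mm and grips with 20 to 120 N. Pads are 22 mm wide; open, the fingers measure 114 mm over their backs; the gripper's body (76 mm by 85 mm) begins 54 mm behind the grasp point. The pads swing forward as they close: fully open they stand 13 mm farther back than shut.
Start: joints at [-1.304, 0.308, 1.634, -0, 1.2, -0.07], TCP at [0.207, -0.59, 0.231] pointing down, gripper open.
Joint ranges: [-3.06, 3.06], [-0.79, 1.96], [0.05, 2.63], [-1.19, 4.34], [0.05, 2.64], [-2.94, 2.94]. Speed limits (rad/s): [2.79, 2.79, 3.14, 3.14, 3.14, 3.14].

## Interface

Orientations are given as a unit quaternion [x, y, z, w].
In Python, from cell import bot, optics gives the robot as it stands.
- The arm moves only by the tool jog_arm, never from a script. Its argument "series" is a list of rows, each a list of 7 numbers: the shift along the world's x, y, z in mm, then the turn, a rotation vector about the world's x, y, z in rad, then the gripper's target within -1 to 1 (fully open at 1, half-way at 0, shut at -1). A call has exactly 5 rows; each row shifts and turns the commanded pose from where the row before left it; what a row does not reach is not made up. A row lasts 1/10 s, in which the tool goes at most 50 mm and 8.59 degrees, less where a joint would pass 70% of its speed; a pose out of reach is approached as far as the arm can. A call with a gripper value outside its range is refused whole. The fingers move at their own pace and stop on an object; "squeeze" is the grip in N (left out, the last holds). Time passes only in rows, so rows that do not move let the fingers close, or fill a call up. It gives the time, the measured TCP pose, the force and the opening at its end, in the units of the state.
- bot.read_state(): the state, without advancing time (a new reading comes with each control period).
- optics.capture(name): name is "scene" or "top"; returns (picture, depth): 400x640x3 uint8, blue, green, red; 400x640 float32, m along the optical axis (not along the pixel's ray), 0 where there is no reading.
- optics.camera_params(name): a dict with "fov_y" (degrees; the focal length in pixels is half the picture's height over the tangent of half this angle, whatever the lens; pixels are square), "cx", "cy" (the principal point, pixels), "dist_coeffs" ([k1, k2, p1, p2, k3] as OpenCV has them; the pictures are not rectified), "R" (3x3) and "t" (3): a world point X has camera coordinates R X + t. Camera axes: x right, y down, z forward; pixel columns grow to the right and rows downward; lengths in m; the calibration is good to about 2 mm. A picture is of the moment at which its call begins. camera_params takes no time and is no camera call.
- bot.finish_job(): hands the job in, once; it reports no verdict.
The state is a dict: "clock": time; "joints": joint angles; "qvel": joint speeds; "joint_efforts": joint torques, N m; "tool_pos": TCP position; "ee_rot": TCP orientation; "ft_force": force on the tool from outside, world axes, zero at the start; "torque": the same for the moment, N m; "width": finger opening in m.
Only numpy, scipy, OpenCV 4.12 (cv2) and the standard library are available. Lean on these libraries where they do the work, as an engineer would, in place of code of your own. Each camera call takes 0.05 s, during which the arm holds its last target. There are 200 camera calls.

## Task

The steel pallet is locked in its nest by the red sprung catch. Wedge the catch open by driving the wooden prop in between the catch and the rail, so that it stays open with nobody holding it; then slide the pallet along its rails past the catch until it is home against the black end stop. Leave the prop wedged in place, and do not disturb the tape roll, the mug or the bottle.

Things in the scene. Friction and masses are not known exactly. Their poses are not given: they have to be found in the camera images.
- fixture: Grey fixed base plate, 166 x 294 mm, 6 mm thick, with two rails. Origin: underside of the plate, midway between the rails, at bench height; z up, rails along y. In its frame (mm): rails at x = 35..43 and -43..-35, 24 high over the bench, from y = -141 to 128; 5 mm lips hold the pallet down so it only slides. Steel back stop face at y = 118; black end stop face at y = -135, 26 high.
- prop_start (a point): Point on top of the base plate, 6 mm above the bench, fixture x = -57, y = 160 mm: where the prop's underside centre can start, clear of the catch's tail, long sides parallel to the rail. From here the prop is driven straight along the fixture's -y, sliding on the plate between catch and rail; it takes 4 to 12 N.
- prop_seat (a point): Same line, fixture x = -57, y = 50 mm: where the prop's underside centre comes to rest fully in, its round end at the catch's nose. Once the centre is at y = 70 mm or less the prop is gripped between the parallel faces and stays by itself.
- catch (a joint): Red catch, a lever outside the rail at fixture -x, angle in rad about an upright pin at fixture x = -77, y = -100 mm: 0 shut, 0.16 wedged open by the prop, 0.34 limit. Spring torque 0.22 N m shut, 0.38 at 0.16 rad; springs shut when let go. Bar 12 mm thick, 9 to 27 mm over the bench. Its nose passes a gap in the rail and blocks the pallet; pushing the pallet against it only tightens it.
- catch_tail (a point): Point in the middle of the catch's bar, 165 mm from the pin, 18 mm over the bench. Shut, the bar here almost touches the rail (fixture y = 65 mm); from here a 56 mm tail flares outward to about y = 110 mm as a lead-in for the prop. It moves away from the rail as the catch opens.
- prop: Wooden prop: block 90 mm long (its y), 28 wide (x), 30 high, ends rounded and alike (radius 14); on top a darker grip rib 56 long (y), 20 wide (x), from 30 to 63 mm above the underside. Origin: centre of the underside, z up. About 90 g. It stands on the sunk white strip of the bench, 6 mm below bench height.
- pallet: Steel plate 66 wide (x), 110 long (y), 12 mm thick, on the base plate between the rails; 0.3 to 0.45 kg. Origin: centre of underside; axes as the fixture's. Black upright push post, 24 mm diameter, at y = +25 mm, top 52 mm over the underside; aluminium housing with brass top, 31 mm high, at y = -25. Starts at fixture y = 55..61 mm; is at -80 mm against the end stop.
- tape: Green roll of tape lying flat, 96 mm across, 24 mm high; bystander. Origin: underside, 3 mm from its centre.
- mug: White dotted mug, 93 mm high; bystander. Origin: underside.
- bottle: White bottle with blue collar, 60 mm wide, 138 mm high; bystander. Origin: underside.
Not all that is in view belongs to the job. There is more than one size of the prop; the job needs the smallest.

How it is judged:
By the outcome, as a careful person would: the job done as asked, in the order asked, and still so for the second after the job is handed in, with the robot touching nothing.
It also fails if it takes over 50 s, if anything falls off the work surface, if the arm or the gripper's body presses on something with over 40 N, if the wrist force passes 120 N, or if a joint passes its speed limit or range.

## Working session

There is one attempt and no reset: what is moved stays moved. The work goes in short steps, Python scripts to look and compute and a tool call to move; the robot and the scene stay as the last step left them, time stands still between calls to the robot, and variables do not carry over. Pictures are saved under pics/ and viewed, about 8 in all and at most 12, crops included, and the job is handed in when it is done.

Besides the shell and the picture viewer there is one more tool, called as a command line: name --pt "numbers of a row" for each row, then --argument value for the rest. jog_arm: Moves the arm, as the interface text tells. Its arguments: {"type":"object","properties":{"series":{"type":"array","items":{"type":"array","items":{"type":"number"}}},"squeeze":{"type":"number"}},"required":["series"]}

```bash
ls; mkdir -p pics
python3 - <<'E'
from cell import bot, optics
import cv2, numpy as np
for n in ("scene","top"):
    p,d=optics.capture(n); cv2.imwrite(f"pics/{n}0.png",p); np.save(f"pics/{n}0.npy",d)
    c=optics.camera_params(n); print(n,{k:np.round(v,4).tolist() for k,v in c.items()}, (d>0).mean())
s=bot.read_state(); print(s, bot.grasp_offset)
E
```

```text
pics
scene {'fov_y': 52.4837, 'cx': 320.4007, 'cy': 193.2597, 'dist_coeffs': [-0.0767, 0.0, 0.0, 0.0, 0.0], 'R': [[-0.8948, -0.4464, 0.0006], [-0.2222, 0.4443, -0.8679], [0.3872, -0.7767, -0.4968]], 't': [0.4977, 0.1438, 1.0398]} 0.99009765625
top {'fov_y': 42.9493, 'cx': 319.3709, 'cy': 205.9198, 'dist_coeffs': [-0.0168, 0.0, 0.0, 0.0, 0.0], 'R': [[0.0102, -0.9999, -0.0079], [-0.981, -0.0085, -0.1941], [0.194, 0.0097, -0.981]], 't': [0.0626, 0.5553, 1.6467]} 0.99601953125
{'clock': 0.1, 'joints': array([-1.30370085e+00,  3.08941628e-01,  1.63505980e+00, -2.64629169e-06,
        1.19970495e+00, -6.96752123e-02]), 'qvel': array([ 0.000285  , -0.00212559, -0.00391243,  0.00034519,  0.00047896,
       -0.00076435]), 'joint_efforts': array([-9.66797088e-04, -4.16407013e+01, -2.77644879e+01, -1.34576912e-04,
        4.02073478e-03,  5.20893451e-06]), 'tool_pos': array([ 0.20631564, -0.58917208,  0.2301469 ]), 'ee_rot': array([ 9.85856022e-01,  1.67591131e-01, -1.05380174e-04, -1.05159528e-03]), 'ft_force': array([-0.61418551, -0.03102127, -0.99551568]), 'torque': array([0.04228048, 0.03319816, 0.00019273]), 'width': 0.08543635785025128} 0.0187
```

View pics/scene0.png

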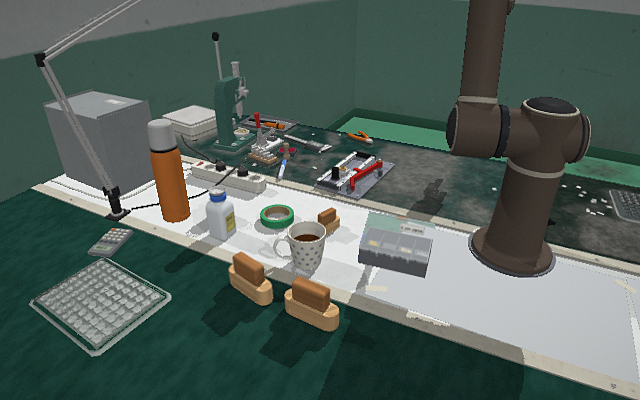

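View pics/top0.png

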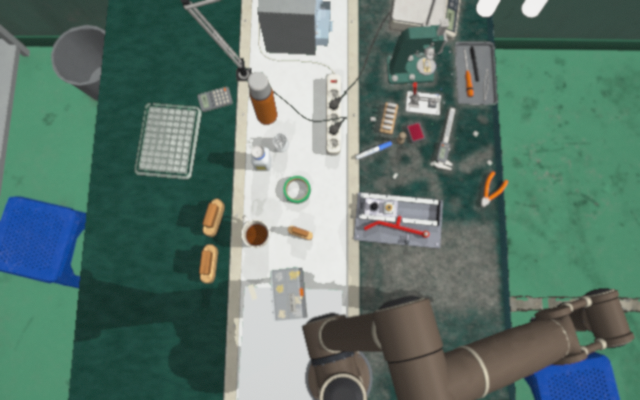

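Scene picture: fixture at about (355,172), small prop at (328,220), two larger props in front (250,278) and (312,303). In the top picture the fixture is at (398,220), the small prop at (300,233) and the tape at (296,189). The mug is at (257,234) and the bottle at (260,155).

Run:
```python
import cv2, numpy as np
a=cv2.imread("pics/top0.png")[180:260,280:450]; b=cv2.imread("pics/scene0.png")[140:240,300:410]
a=cv2.resize(a,None,fx=4.5,fy=4.5,interpolation=cv2.INTER_CUBIC); cv2.imwrite("pics/topc.png",a)
b=cv2.resize(b,None,fx=6,fy=6,interpolation=cv2.INTER_CUBIC); cv2.imwrite("pics/scenec.png",b)
```

```text
(no output)
```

View pics/topc.png

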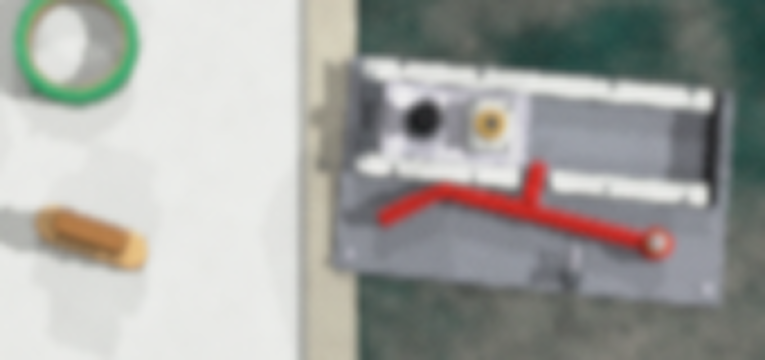

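View pics/scenec.png

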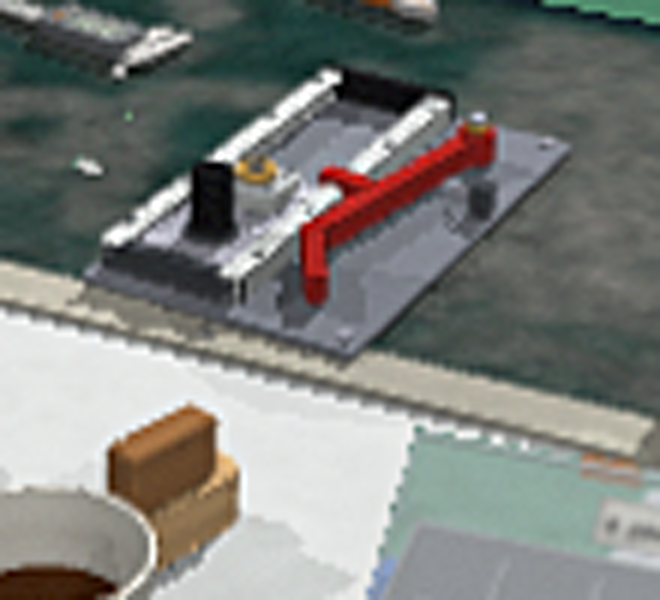

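Top crop: the fixture lies about 6° clockwise, with the catch pin at crop (657,242), the red tail tip at (383,220) and the post at (422,120). The prop rib is centred near (95,235). Scene crop: the post is at (212,200) and the prop rib top at (160,445).

```bash
cat > h.py <<'E'
import cv2, numpy as np
from cell import optics
def cam(n):
    c=optics.camera_params(n); f=200/np.tan(np.radians(c["fov_y"]/2))
    return np.array([[f,0,c["cx"]],[0,f,c["cy"]],[0,0,1.]]),np.array(c["dist_coeffs"],float),np.array(c["R"]),np.array(c["t"])
def rays(n,uv):
    K,D,R,t=cam(n); u=cv2.undistortPoints(np.asarray(uv,float).reshape(-1,1,2),K,D)[:,0]
    return -R.T@t, np.c_[u,np.ones(len(u))]@R
def onz(n,uv,z):
    o,d=rays(n,uv); return o+d*((z-o[2])/d[:,2])[:,None]
def cloud(n,dep):
    v,u=np.mgrid[:400,:640]; o,d=rays(n,np.c_[u.ravel(),v.ravel()]); 
    return (o+d*dep.reshape(-1,1)).reshape(400,640,3)
def tri(uva,uvb):
    oa,da=rays("top",[uva]); ob,db=rays("scene",[uvb]); A=np.c_[da[0],-db[0]]
    s=np.linalg.lstsq(A,ob-oa,rcond=None)[0]; p,q=oa+s[0]*da[0],ob+s[1]*db[0]
    return (p+q)/2,np.linalg.norm(p-q)
E
cat > m.py <<'E'
from h import *
for n in ("top","scene"):
    im=cv2.imread(f"pics/{n}0.png"); P=cloud(n,np.load(f"pics/{n}0.npy")); hsv=cv2.cvtColor(im,cv2.COLOR_BGR2HSV); H,S,V=cv2.split(hsv)
    roi=(P[...,0]>.2)&(P[...,0]<.75)&(P[...,1]>-.5)&(P[...,1]<.3)
    ms={"red":((H<5)|(H>174))&(S>150)&(V>100),"rib":(H>7)&(H<17)&(S>120)&(V>60)&(V<210),"wood":(H>10)&(H<22)&(S>60)&(V>180),
        "white":(S<40)&(V>215)&(P[...,2]>.014)&(P[...,2]<.035)&(P[...,1]<-.09),"black":(V<45),"brass":(H>15)&(H<28)&(S>100)&(V>100),"green":(H>55)&(H<80)&(S>150)&(V>90)}
    print(n)
    for k,m in ms.items():
        N,L,st,c=cv2.connectedComponentsWithStats((m&roi).astype(np.uint8))
        for i in np.argsort(-st[1:,4])[:6]+1:
            if st[i,4]<8: continue
            q=P[L==i]; print(k,st[i].tolist(),np.round(c[i],1),"xyz",np.round(np.median(q,0),3),"z5/95",np.round(np.percentile(q[:,2],[5,95]),3))
P=cloud("top",np.load("pics/top0.npy"))
for u in range(285,365,4): print(u,np.round(P[238,u],3),end=';')
E
python3 m.py
```

```text
top
red [365, 217, 59, 19, 203] [394.7 226.3] xyz [ 0.494 -0.194  0.026] z5/95 [0.018 0.032]
rib [249, 225, 18, 20, 286] [257.2 234.3] xyz [0.459 0.274 0.049] z5/95 [0.043 0.057]
rib [291, 228, 18, 9, 91] [299.3 231.8] xyz [0.467 0.134 0.055] z5/95 [0.024 0.062]
rib [300, 288, 4, 8, 22] [301.1 291.7] xyz [0.269 0.123 0.088] z5/95 [0.083 0.097]
wood [303, 230, 10, 10, 54] [308.1 234.7] xyz [0.461 0.105 0.026] z5/95 [0.01  0.059]
wood [299, 289, 4, 9, 24] [300.9 292.3] xyz [0.269 0.123 0.088] z5/95 [0.02  0.096]
wood [386, 205, 6, 6, 14] [389.1 206.8] xyz [ 0.559 -0.169  0.038] z5/95 [0.032 0.044]
white [388, 197, 45, 6, 108] [410.5 199.4] xyz [ 0.586 -0.239  0.024] z5/95 [0.018 0.031]
white [369, 213, 26, 8, 77] [382.7 217.2] xyz [ 0.524 -0.145  0.024] z5/95 [0.017 0.03 ]
white [403, 219, 29, 5, 69] [417.  221.1] xyz [ 0.512 -0.265  0.024] z5/95 [0.018 0.029]
white [370, 195, 15, 3, 33] [377.  196.1] xyz [ 0.597 -0.128  0.024] z5/95 [0.018 0.03 ]
white [391, 206, 5, 7, 18] [393.6 209.3] xyz [ 0.551 -0.186  0.023] z5/95 [0.016 0.033]
white [367, 199, 6, 4, 17] [369.1 200.2] xyz [ 0.583
[... 1895 characters left out ...]
, 167, 7, 3, 13] [342.2 168. ] xyz [ 0.554 -0.166  0.037] z5/95 [0.035 0.039]
green [260, 206, 33, 22, 221] [276.9 220. ] xyz [0.599 0.181 0.016] z5/95 [0.002 0.019]
285 [ 0.453  0.185 -0.   ];289 [ 0.453  0.171 -0.002];293 [ 0.454  0.158 -0.007];297 [ 0.454  0.144 -0.004];301 [ 0.454  0.13  -0.008];305 [0.452 0.116 0.013];309 [0.451 0.102 0.021];313 [ 0.454  0.089 -0.002];317 [ 0.455  0.075 -0.011];321 [ 0.456  0.062 -0.012];325 [ 0.455  0.048 -0.005];329 [ 0.455  0.034 -0.005];333 [ 0.455  0.021 -0.007];337 [ 0.455  0.007 -0.004];341 [ 0.455 -0.007 -0.003];345 [ 0.456 -0.021 -0.008];349 [ 0.455 -0.034 -0.001];353 [ 0.454 -0.047  0.004];357 [ 0.454 -0.061  0.006];361 [ 0.454 -0.074  0.009];
```

```bash
cat > m2.py <<'E'
from h import *
def line(p): return cv2.fitLine(p[:,:2].astype(np.float32),cv2.DIST_HUBER,0,.001,.001).ravel()
for n in ("top","scene"):
    im=cv2.imread(f"pics/{n}0.png"); P=cloud(n,np.load(f"pics/{n}0.npy")); H,S,V=cv2.split(cv2.cvtColor(im,cv2.COLOR_BGR2HSV)); print("==",n)
    v,u=np.mgrid[:400,:640]
    def cast(m,z): return onz(n,np.c_[u[m],v[m]],z)
    w=(S<45)&(V>185)&(P[...,2]>.012)&(P[...,2]<.034)
    q=cast(w,.024)
    # guess frame from previous numbers
    a=np.array([.586,-.239]); b=np.array([.597,-.128]); c1=np.array([.512,-.265]); c2=np.array([.524,-.145])
    L=[]
    for s,e in ((a,b),(c1,c2)):
        d=(e-s)/np.linalg.norm(e-s); nn=np.array([d[1],-d[0]])
        r=q[(abs((q[:,:2]-s)@nn)<.012)&(abs((q[:,:2]-s)@d)<.25)]
        for _ in range(3):
            l=line(r); d=l[:2]*np.sign(l[1]); nn=np.array([d[1],-d[0]]); o=(r[:,:2]-l[2:])@nn; r=r[abs(o)<.008]
        pr=r[:,:2]@d; L.append((d,l[2:],np.percentile(pr,[.5,99.5]),len(r)))
        print("rail d",d.round(4),"pt",l[2:].round(4),"ends",(pr.min().round(4),pr.max().round(4)),"perp",(r[:,:2]@nn).mean().round(4),len(r))
    m=(((H<5)|(H>174))&(S>150)&(V>100)&(P[...,1]<-.05)&(P[...,0]>.44)); r=cast(m,.027); 
    print("red box",cv2.minAreaRect((r[:,:2]*1000).astype(np.float32)))
    pr=(P[...,0]>.42)&(P[...,0]<.51)&(P[...,1]>.07)&(P[...,1]<.19)
    for nm,m,z in (("ribtop",pr&(P[...,2]>.050)&(P[...,2]<.064),.057),("rib all",pr&(H>5)&(H<17)&(S>120)&(V>60)&(V<225)&(P[...,2]>.03),.057),("block",pr&(P[...,2]>.019)&(P[...,2]<.029),.024)):
        x=P[m][:,:2]; k=cast(m,z)[:,:2]
        print(nm,m.sum(),"z",np.median(P[m][:,2]).round(4),"rect depth",[np.round(t,1) for t in cv2.minAreaRect((x*1000).astype(np.float32))],"rect ray",[np.round(t,1) for t in cv2.minAreaRect((k*1000).astype(np.float32))],"mean",k.mean(0).round(4), "dir",line(k)[:2].round(3))
    m=(V<60)&(P[...,0]>.53)&(P[...,0]<.58)&(P[...,1]>-.14)&(P[...,1]<-.08)&(P[...,2]>.05); print("post top",cast(m,.058).mean(0).round(4),P[m].mean(0).round(4),m.sum())
E
python3 m2.py
```

```text
== top
rail d [0.0801 0.9968] pt [ 0.5928 -0.1643] ends (np.float64(-0.2855), np.float64(-0.0287)) perp 0.604 278
rail d [0.1016 0.9948] pt [ 0.5188 -0.1983] ends (np.float64(-0.2742), np.float64(-0.0162)) perp 0.5362 276
red box ((744.2701416015625, -214.24627685546875), (196.3232421875, 542.8522338867188), 83.53425598144531)
ribtop 97 z 0.056 rect depth [array([471.9, 132.6]), array([55.1, 20.3]), np.float64(70.0)] rect ray [array([471.3, 133.1]), array([55.7, 20. ]), np.float64(72.0)] mean [0.4714 0.1329] dir [0.306 0.952]
rib all 79 z 0.0555 rect depth [array([468.5, 133.8]), array([55.2, 13.7]), np.float64(71.5)] rect ray [array([467.6, 133.7]), array([56.8, 14.8]), np.float64(72.0)] mean [0.4673 0.1331] dir [0.308 0.951]
block 73 z 0.0233 rect depth [array([471.4, 133. ]), array([84.2, 27.5]), np.float64(73.7)] rect ray [array([471.3, 132.9]), array([84.7, 27.7]), np.float64(73.0)] mean [0.4679 0.1318] dir [0.249 0.968]
post top [ 0.5567 -0.1149  0.058 ] [ 0.5568 -0.115   0.0576] 17
== scene
rail d [0.0896 0.996 ] pt [ 0.5905 -0.2009] ends (np.float64(-0.419), np.float64(-0.020
[... 213 characters left out ...]
, 66.74327087402344)
ribtop 110 z 0.0565 rect depth [array([470.7, 135.5]), array([55.5, 22.8]), np.float64(69.5)] rect ray [array([468.2, 139.8]), array([60.6, 25.7]), np.float64(70.7)] mean [0.4681 0.1397] dir [0.273 0.962]
rib all 201 z 0.0505 rect depth [array([469.8, 136.8]), array([53.7, 20. ]), np.float64(69.9)] rect ray [array([460.7, 150.8]), array([73.5, 44.1]), np.float64(73.1)] mean [0.4617 0.1529] dir [ 0.098 -0.995]
block 71 z 0.0243 rect depth [array([456.5, 124.7]), array([66.4, 17.1]), np.float64(84.8)] rect ray [array([456.3, 125.6]), array([66.5, 20.9]), np.float64(81.6)] mean [0.4573 0.1266] dir [0.205 0.979]
post top [ 0.557  -0.1078  0.058 ] [ 0.5589 -0.1121  0.0557] 32
```

```bash
cat > m3.py <<'E'
from h import *
th=np.radians(5.4); ey=np.array([np.sin(th),np.cos(th)]); ex=np.array([ey[1],-ey[0]])
O=.5*(np.array([.5928,-.1643])+np.array([.5188,-.1983])); O=O+ey*0  # provisional
xs=np.arange(-110,90,.5); ys=np.arange(-200,170,.5)   # rows=x (top=+x), cols = y (left=+y)
for n in ("top","scene"):
    im=cv2.imread(f"pics/{n}0.png"); K,D,R,t=cam(n)
    out=[]
    for z in (.006,.024):
        X,Y=np.meshgrid(xs[::-1],ys[::-1],indexing='ij')
        W=np.c_[(O+(X.ravel()[:,None]*ex+Y.ravel()[:,None]*ey)/1000),np.full(X.size,z)]
        p=cv2.projectPoints(W,cv2.Rodrigues(R)[0],t,K,D)[0].reshape(*X.shape,2).astype(np.float32)
        out.append(cv2.remap(im,p[...,0],p[...,1],cv2.INTER_CUBIC))
    cv2.imwrite(f"pics/{n}_r6.png",out[0]); 
    g=out[1].min(2).astype(float)  # white-ness
    for nm,x0 in (("far",38),("near",-38)):
        pts=[]
        for j in range(0,len(ys),4):
            sel=np.abs(xs[::-1]-x0)<14; col=g[sel,j]-g[sel,j].min(); xv=xs[::-1][sel]
            if col.max()<90: continue
            b=col>.5*col.max(); e=xv[b]; 
            if e.max()-e.min()<18: pts.append((ys[::-1][j],e.max(),e.min()))
        pts=np.array(pts)
        for k,s in ((1,"outer+"),(2,"inner-")):
            f=np.polyfit(pts[:,0],pts[:,k],1)
            for _ in range(3):
                r=abs(np.polyval(f,pts[:,0])-pts[:,k]); f=np.polyfit(pts[r<2.5][:,0],pts[r<2.5][:,k],1)
            print(n,nm,s,"slope",f.round(4),"n",len(pts),(r<2.5).sum(),"y",pts[:,0].min(),pts[:,0].max())
    cv2.imwrite(f"pics/{n}_r24.png",out[1])
print(O,ex,ey)
a=cv2.imread("pics/top_r24.png");b=cv2.imread("pics/scene_r24.png")
o=np.vstack([a[:290],b[:290]])
for j in range(0,len(ys),100): cv2.line(o,(j,0),(j,580),(255,255,0),1)
cv2.imwrite("pics/rect.png",o); print(o.shape)
E
python3 m3.py
```

```text
top far outer+ slope [-4.00000e-03  4.40108e+01] n 30 30 y -150.5 113.5
top far inner- slope [-7.10000e-03  2.71847e+01] n 30 30 y -150.5 113.5
top near outer+ slope [-1.09000e-02 -3.00005e+01] n 65 61 y -148.5 109.5
top near inner- slope [-1.05000e-02 -4.49302e+01] n 65 60 y -148.5 109.5
scene far outer+ slope [-8.40000e-03  4.36216e+01] n 127 108 y -156.5 149.5
scene far inner- slope [-1.50000e-03  2.96899e+01] n 127 111 y -156.5 149.5
scene near outer+ slope [-8.60000e-03 -2.96299e+01] n 79 60 y -150.5 123.5
scene near inner- slope [-2.70000e-03 -4.26279e+01] n 79 63 y -150.5 123.5
[ 0.5558 -0.1813] [ 0.99556196 -0.09410831] [0.09410831 0.99556196]
(580, 740, 3)
```

View pics/rect.png

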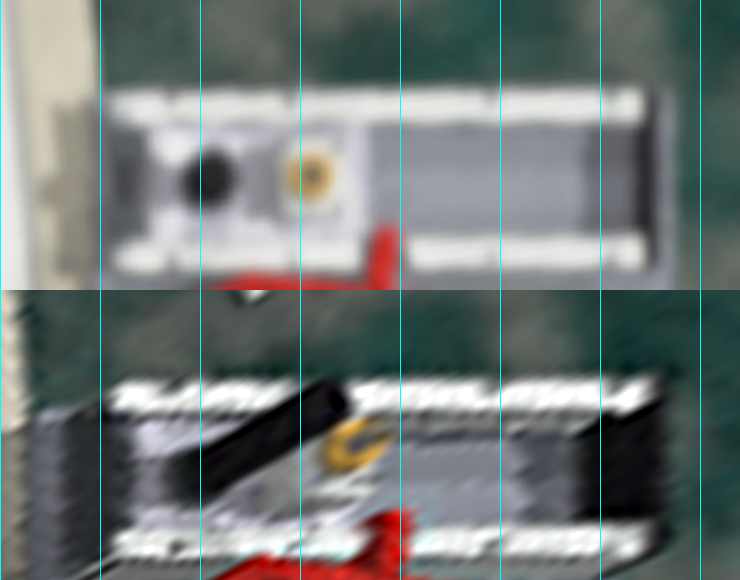

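Rectified view (z = 24 mm; top camera above, scene camera below, 0.5 mm/px): the rails run from columns 112 to 646. That gives a fixture yaw of about 5.0° and an origin at about (0.5545, -0.195). The prop is at (0.471, 0.1335), yawed 18°. Moving to above the prop.

jog_arm --pt "13 36 -2 0 0 0.046 1" --pt "13 36 -2 0 0 0.046 1" --pt "13 36 -2 0 0 0.046 1" --pt "13 36 -2 0 0 0.046 1" --pt "13 36 -2 0 0 0.046 1"

```text
clock: 0.6
tool_pos: [0.2716, -0.4081, 0.2206]
ee_rot: [0.96, 0.28, -0.0, -0.001]
ft_force: [0.3, 0.7, 0.6]
width: 0.0854
```

jog_arm --pt "13 36 -2 0 0 0.046 0.3" --pt "13 36 -2 0 0 0.046 0.3" --pt "13 36 -2 0 0 0.046 0.3" --pt "13 36 -2 0 0 0.046 0.3" --pt "13 36 -2 0 0 0.046 0.3"

```text
clock: 1.1
tool_pos: [0.3365, -0.2282, 0.2109]
ee_rot: [0.921, 0.389, -0.0, -0.0]
ft_force: [0.7, -0.6, -0.5]
width: 0.0555
```

jog_arm --pt "13 36 -2 0 0 0.046 0.3" --pt "13 36 -2 0 0 0.046 0.3" --pt "13 36 -2 0 0 0.046 0.3" --pt "13 36 -2 0 0 0.046 0.3" --pt "13 36 -2 0 0 0.046 0.3"

```text
clock: 1.6
tool_pos: [0.4015, -0.0483, 0.201]
ee_rot: [0.871, 0.492, -0.0, 0.0]
ft_force: [0.3, -0.2, 0.9]
width: 0.0559
```

jog_arm --pt "13 36 -5 0 0 0.046 0.3" --pt "13 36 -5 0 0 0.046 0.3" --pt "13 36 -5 0 0 0.046 0.3" --pt "13 36 -5 0 0 0.046 0.3" --pt "13 36 -5 0 0 0.046 0.3"

```text
clock: 2.1
tool_pos: [0.4664, 0.1317, 0.1757]
ee_rot: [0.808, 0.589, -0.0, -0.0]
ft_force: [0.9, -0.3, -0.1]
width: 0.0558
```

jog_arm --pt "2 1 -30 0 0 0 0.3" --pt "2 1 -30 0 0 0 0.3" --pt "1 0 -30 0 0 0 0.3" --pt "0 0 -30 0 0 0 0.3" --pt "0 0 -25 0 0 0 0.3" --squeeze 50

```text
clock: 2.6
tool_pos: [0.4704, 0.132, 0.0294]
ee_rot: [0.809, 0.588, -0.001, -0.0]
ft_force: [0.3, 0.5, 0.0]
width: 0.0554
```

jog_arm --pt "0 0 0 0 0 0 -1" --pt "0 0 0 0 0 0 -1" --pt "0 0 0 0 0 0 -1" --pt "0 0 0 0 0 0 -1" --pt "0 0 0 0 0 0 -1" --squeeze 50

```text
clock: 3.1
tool_pos: [0.4725, 0.1323, 0.0325]
ee_rot: [0.809, 0.588, 0.001, 0.001]
ft_force: [-0.1, 0.1, -1.0]
width: 0.0188
```

jog_arm --pt "0 0 15 0 0 0 -1" --pt "0 0 25 0 0 0 -1" --pt "0 0 20 0 0 0.0 -1" --pt "8 -33 0 0 0 0.045 -1" --pt "8 -33 0 0 0 0.045 -1"

```text
clock: 3.6
tool_pos: [0.4889, 0.0661, 0.0932]
ee_rot: [0.78, 0.625, 0.002, 0.001]
ft_force: [0.1, 0.1, -1.8]
width: 0.0195
```

jog_arm --pt "8 -33 0 0 0 0.045 -1" --pt "7 -33 0 0 0 0.045 -1" --pt "7 -31 0 0 0 0.042 -1" --pt "0 0 0 0 0 0 -1" --pt "0 0 0 0 0 0 -1"

```text
clock: 4.1
tool_pos: [0.5096, -0.0314, 0.0917]
ee_rot: [0.74, 0.673, 0.0, 0.0]
ft_force: [-0.4, 0.9, -1.6]
width: 0.019
```

Run:
```python
from h import *
from cell import bot
for n in ("top","scene"):
    p,d=optics.capture(n); cv2.imwrite(f"pics/{n}1.png",p); np.save(f"pics/{n}1.npy",d)
s=bot.read_state(); print(s["tool_pos"],s["ee_rot"],s["width"],s["ft_force"])
b=cv2.imread("pics/scene1.png")[120:240,290:420]; a=cv2.imread("pics/top1.png")[180:260,320:450]
cv2.imwrite("pics/v1.png",np.vstack([cv2.resize(a,(585,320),interpolation=2),cv2.resize(b[:, :],(585,270*2))[0:540:2] if 0 else cv2.resize(b,(585,280),interpolation=2)]))
```

```text
[ 0.50904618 -0.03016318  0.09136142] [ 7.38868226e-01  6.73849871e-01 -1.19979372e-06 -3.08195441e-04] 0.01926914398841434 [ 0.09355785 -0.29237431 -1.13826677]
```

View pics/v1.png

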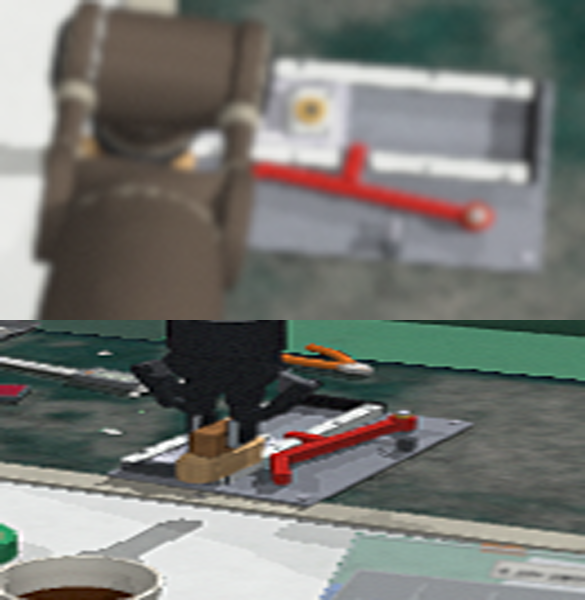

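The prop is held level and aligned, with its nose short of the catch tail (lower picture: prop at (225,460), tail at (280,470)). Lowering it to the plate.

jog_arm --pt "0 0 -15 0 0 0 -1" --pt "0 0 -15 0 0 0 -1" --pt "0 0 -10 0 0 0 -1" --pt "0 0 -4 0 0 0 -1" --pt "0 0 -2 0 0 0 -1"

```text
clock: 4.7
tool_pos: [0.5091, -0.0302, 0.0448]
ee_rot: [0.739, 0.674, -0.0, -0.0]
ft_force: [-0.3, -0.1, -1.5]
width: 0.0193
```

jog_arm --pt "0 0 0 0 0 0 -1" --pt "0 0 0 0 0 0 -1" --pt "0 0 0 0 0 0 -1" --pt "0 0 0 0 0 0 -1" --pt "0 0 0 0 0 0 -1"

```text
clock: 5.2
tool_pos: [0.5097, -0.031, 0.0455]
ee_rot: [0.739, 0.674, 0.0, 0.0]
ft_force: [0.1, 1.1, -1.4]
width: 0.019
```

jog_arm --pt "0 0 -1 0 0 0 -1" --pt "0 0 -1 0 0 0 -1" --pt "0 0 0 0 0 0 -1" --pt "0 0 0 0 0 0 -1" --pt "0 0 0 0 0 0 -1"

```text
clock: 5.7
tool_pos: [0.5097, -0.0309, 0.0438]
ee_rot: [0.739, 0.674, 0.0, 0.0]
ft_force: [-2.0, 0.8, 5.5]
width: 0.0191
```

jog_arm --pt "0 0 0.5 0 0 0 -1" --pt "-0.9 -10 0 0 0 0 -1" --pt "-0.9 -10 0 0 0 0 -1" --pt "-0.9 -10 0 0 0 0 -1" --pt "0 0 0 0 0 0 -1" --squeeze 90

```text
clock: 6.2
tool_pos: [0.5077, -0.0628, 0.0439]
ee_rot: [0.739, 0.673, 0.0, 0.001]
ft_force: [1.4, -0.2, 1.2]
width: 0.0184
```

jog_arm --pt "-0.9 -10 0 0 0 0 -1" --pt "-0.9 -10 0 0 0 0 -1" --pt "0 0 0 0 0 0 -1" --pt "0 0 0 0 0 0 -1" --pt "0 0 0 0 0 0 -1"

```text
clock: 6.7
tool_pos: [0.5057, -0.0815, 0.044]
ee_rot: [0.739, 0.674, 0.0, 0.001]
ft_force: [2.3, -0.1, 1.5]
width: 0.0188
```

jog_arm --pt "-0.9 -10 0 0 0 0 -1" --pt "-0.9 -10 0 0 0 0 -1" --pt "0 0 0 0 0 0 -1" --pt "0 0 0 0 0 0 -1" --pt "0 0 0 0 0 0 -1"

```text
clock: 7.2
tool_pos: [0.5036, -0.1015, 0.044]
ee_rot: [0.739, 0.674, -0.0, 0.001]
ft_force: [1.4, -2.9, 3.0]
width: 0.0185
```

Run:
```python
from h import *
from cell import bot
p,d=optics.capture("scene"); t,_=optics.capture("top"); 
s=bot.read_state(); print(s["tool_pos"],s["ft_force"],s["torque"])
b=p[120:220,300:420]
cv2.imwrite("pics/v2.png",np.vstack([cv2.resize(b,(600,500),interpolation=2)]))
```

```text
[ 0.50361438 -0.10129628  0.0439883 ] [ 2.19062837 -2.53075507  2.04594397] [-0.50435286 -0.53944061  0.06724556]
```

View pics/v2.png

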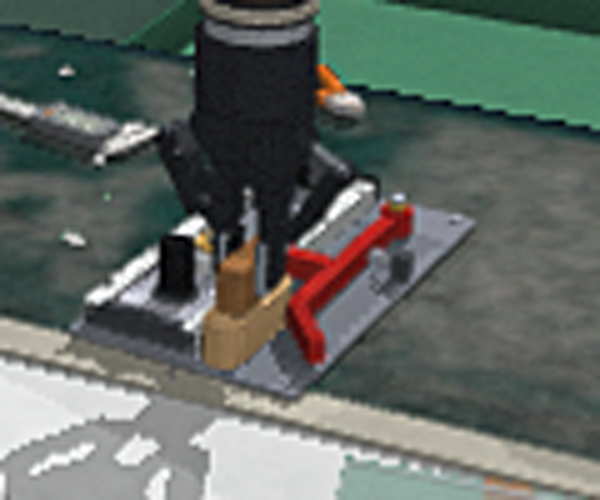

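The prop nose has entered between the catch and the rail (prop at (245,310), catch at (310,310)). Driving on.

jog_arm --pt "-0.9 -10 0 0 0 0 -1" --pt "-0.9 -10 0 0 0 0 -1" --pt "0 0 0 0 0 0 -1" --pt "0 0 0 0 0 0 -1" --pt "0 0 0 0 0 0 -1"

```text
clock: 7.8
tool_pos: [0.5016, -0.1221, 0.044]
ee_rot: [0.739, 0.674, -0.0, 0.001]
ft_force: [1.4, -4.0, 5.1]
width: 0.0182
```

jog_arm --pt "-0.9 -10 0 0 0 0 -1" --pt "-0.9 -10 0 0 0 0 -1" --pt "0 0 0 0 0 0 -1" --pt "0 0 0 0 0 0 -1" --pt "0 0 0 0 0 0 -1"

```text
clock: 8.3
tool_pos: [0.5002, -0.1411, 0.044]
ee_rot: [0.739, 0.674, 0.0, 0.001]
ft_force: [3.7, -1.6, 4.5]
width: 0.0186
```

Run:
```python
from h import *
from cell import bot
p,d=optics.capture("scene"); t,_=optics.capture("top"); 
s=bot.read_state(); print(s["tool_pos"],s["ft_force"],s["torque"])
cv2.imwrite("pics/v3.png",np.vstack([cv2.resize(p[120:220,300:420],(480,400),interpolation=2),cv2.resize(t[190:250,330:450],(480,200),interpolation=2)]))
```

```text
[ 0.50011393 -0.14113908  0.04393841] [ 3.61887508 -2.36383337  3.67423541] [-0.32985244 -0.72309704  0.08657302]
```

View pics/v3.png

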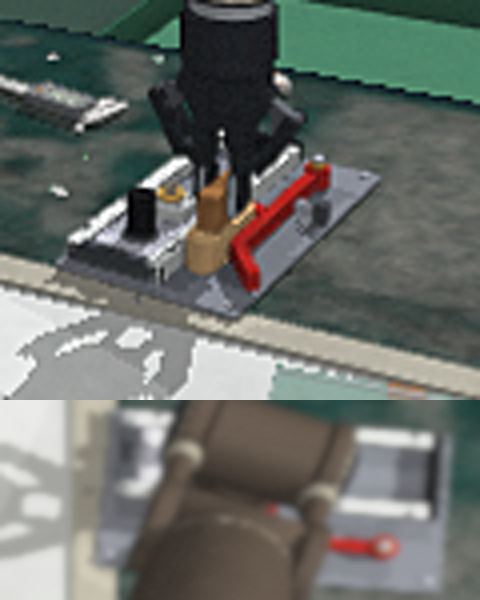

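The catch is open and parallel to the rail, and the prop is in at fixture y ≈ 49 mm. Releasing and lifting.

jog_arm --pt "1 0 0 0 0 0 -1" --pt "0 0 0 0 0 0 -0.2" --pt "0 0 0 0 0 0 -0.2" --pt "0 0 0 0 0 0 -0.2" --pt "0 0 0 0 0 0 -0.2"

```text
clock: 8.9
tool_pos: [0.4991, -0.1402, 0.0428]
ee_rot: [0.739, 0.674, -0.001, -0.001]
ft_force: [0.9, 0.4, -0.7]
width: 0.0337
```

jog_arm --pt "0 0 10 0 0 0 -0.2" --pt "0 0 20 0 0 0 -0.2" --pt "0 0 25 0 0 0 -0.2" --pt "0 0 30 0 0 0 -1" --pt "0 0 0 0 0 0 -1" --squeeze 40

```text
clock: 9.4
tool_pos: [0.5042, -0.1422, 0.1338]
ee_rot: [0.739, 0.674, 0.002, 0.004]
ft_force: [1.3, -0.6, 0.2]
width: 0.0062
```

jog_arm --pt "20 19 0 0 0 0 -1" --pt "21 19 0 0 0 0 -1" --pt "21 19 0 0 0 0 -1" --pt "0 0 0 0 0 0 -1" --pt "0 0 -30 0 0 0 -1"

```text
clock: 9.9
tool_pos: [0.5668, -0.0843, 0.1023]
ee_rot: [0.738, 0.674, 0.002, 0.004]
ft_force: [1.3, -0.2, 0.5]
width: 0.0
```

Run:
```python
from h import *
from cell import bot
p,d=optics.capture("scene"); s=bot.read_state(); print(s["tool_pos"],s["ft_force"],s["width"])
P=cloud("scene",d); O=np.array([.5545,-.1955]); ey=np.array([.0877,.9961]); ex=np.array([.9961,-.0877])
q=P[...,:2]-O; x=q@ex; y=q@ey; z=P[...,2]
for nm,m in (("backstop",(abs(x)<.03)&(y>.113)&(y<.14)),("rib",(x>-.075)&(x<-.04)&(abs(y-.05)<.06)&(z>.06)&(z<.075))): print(nm,m.sum(),np.percentile(z[m],[5,50,95]).round(3),"x",np.percentile(x[m],[5,95]).round(3),"y",np.percentile(y[m],[5,95]).round(3))
cv2.imwrite("pics/v4.png",cv2.resize(p[100:220,290:420],(650,600),interpolation=2))
```

```text
[ 0.56033428 -0.08332096  0.09485327] [-1.90879546  1.01335823 -3.05840604] 3.172513216614654e-06
backstop 1006 [0.006 0.2   0.385] x [-0.029  0.025] y [0.118 0.139]
rib 71 [0.061 0.068 0.07 ] x [-0.068 -0.05 ] y [0.029 0.078]
```

View pics/v4.png

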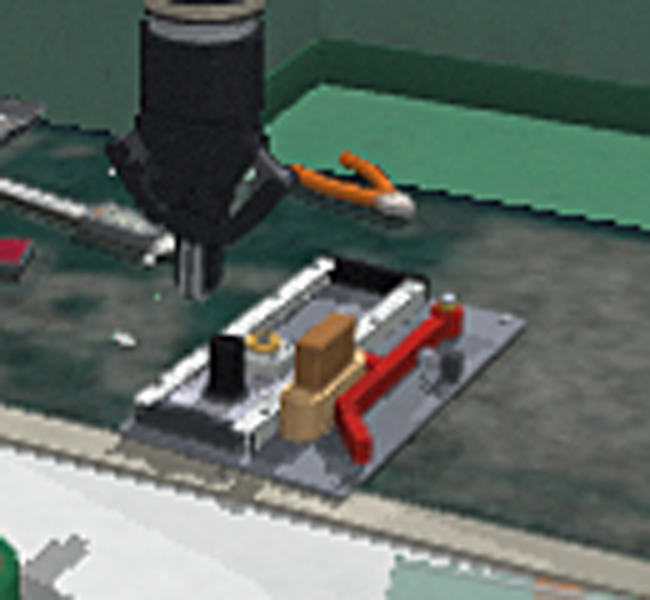

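The prop stays wedged at (320,380) with the catch open at (410,380). The post at (228,365) has room behind it. Lowering behind the post.

jog_arm --pt "0 0 -20 0 0 0 -1" --pt "0 0 -20 0 0 0 -1" --pt "0 0 -14 0 0 0 -1" --pt "0 0 0 0 0 0 -1" --pt "0 0 0 0 0 0 -1"

```text
clock: 10.45
tool_pos: [0.5622, -0.0841, 0.0447]
ee_rot: [0.739, 0.674, -0.0, -0.0]
ft_force: [-0.2, 0.4, 0.2]
width: 0.0002
```

jog_arm --pt "-0.4 -5 0 0 0 0 -1" --pt "-0.9 -10 0 0 0 0 -1" --pt "-1.3 -15 0 0 0 0 -1" --pt "-1.3 -15 0 0 0 0 -1" --pt "0 0 0 0 0 0 -1"

```text
clock: 10.95
tool_pos: [0.5591, -0.1319, 0.0453]
ee_rot: [0.74, 0.673, -0.0, 0.001]
ft_force: [0.2, -0.4, 0.6]
width: -0.0001
```

jog_arm --pt "-1.3 -15 0 0 0 0 -1" --pt "-1.3 -15 0 0 0 0 -1" --pt "-1.3 -15 0 0 0 0 -1" --pt "-1.3 -15 0 0 0 0 -1" --pt "0 0 0 0 0 0 -1"

```text
clock: 11.45
tool_pos: [0.5535, -0.1919, 0.0448]
ee_rot: [0.739, 0.673, -0.0, 0.001]
ft_force: [-0.0, 0.9, 0.4]
width: 0.0002
```

jog_arm --pt "-0.9 -10 0 0 0 0 -1" --pt "-0.9 -10 0 0 0 0 -1" --pt "-0.4 -5 0 0 0 0 -1" --pt "0 0 0 0 0 0 -1" --pt "0 0 0 0 0 0 -1"

```text
clock: 11.95
tool_pos: [0.5513, -0.2143, 0.0447]
ee_rot: [0.739, 0.674, -0.0, 0.0]
ft_force: [0.9, -0.1, -0.0]
width: -0.0001
```

jog_arm --pt "-0.3 -4 0 0 0 0 -1" --pt "-0.3 -4 0 0 0 0 -1" --pt "-0.2 -2 0 0 0 0 -1" --pt "0 0 0 0 0 0 -1" --pt "0 0 0 0 0 0 -1"

```text
clock: 12.45
tool_pos: [0.5504, -0.2241, 0.0447]
ee_rot: [0.739, 0.674, -0.0, 0.0]
ft_force: [-0.0, 0.9, -1.2]
width: 0.0005
```

jog_arm --pt "-0.2 -2 0 0 0 0 -1" --pt "0 0 0 0 0 0 -1" --pt "-0.1 -1 0 0 0 0 -1" --pt "0 0 0 0 0 0 -1" --pt "0 0 0 0 0 0 -1"

```text
clock: 12.95
tool_pos: [0.5501, -0.2269, 0.0447]
ee_rot: [0.739, 0.674, -0.0, -0.0]
ft_force: [-0.1, 1.1, -0.9]
width: -0.0001
```

jog_arm --pt "-0.2 -2 0 0 0 0 -1" --pt "0 0 0 0 0 0 -1" --pt "-0.1 -1 0 0 0 0 -1" --pt "0 0 0 0 0 0 -1" --pt "0 0 0 0 0 0 -1"

```text
clock: 13.45
tool_pos: [0.5499, -0.2298, 0.0447]
ee_rot: [0.739, 0.674, 0.0, -0.0]
ft_force: [0.4, 2.5, -0.7]
width: 0.0001
```

jog_arm --pt "-0.1 -1 0 0 0 0 -1" --pt "0 0 0 0 0 0 -1" --pt "-0.1 -1 0 0 0 0 -1" --pt "0 0 0 0 0 0 -1" --pt "0 0 0 0 0 0 -1"

```text
clock: 13.95
tool_pos: [0.5501, -0.2301, 0.0449]
ee_rot: [0.739, 0.674, 0.001, -0.001]
ft_force: [2.1, 8.2, 0.7]
width: -0.0001
```

Stalled at 8 N at about the expected place. One more gentle press, then back off and lift.

jog_arm --pt "-0.1 -1 0 0 0 0 -1" --pt "0 0 0 0 0 0 -1" --pt "0 0 0 0 0 0 -1" --pt "0 0 0 0 0 0 -1" --pt "0 0 0 0 0 0 -1"

```text
clock: 14.45
tool_pos: [0.5501, -0.2301, 0.0449]
ee_rot: [0.739, 0.673, 0.002, -0.002]
ft_force: [1.9, 9.3, 1.3]
width: 0.0004
```

jog_arm --pt "0.3 4 0 0 0 0 -1" --pt "0.5 6 0 0 0 0 -1" --pt "0 0 20 0 0 0 -1" --pt "0 0 40 0 0 0 -1" --pt "0 0 40 0 0 0 -1"

```text
clock: 14.95
tool_pos: [0.5495, -0.2231, 0.1449]
ee_rot: [0.739, 0.674, -0.001, -0.001]
ft_force: [0.6, -0.5, 0.1]
width: -0.0002
```

jog_arm --pt "-15 -40 10 0 0 0 -1" --pt "-15 -40 10 0 0 0 -1" --pt "-15 -40 10 0 0 0 -1" --pt "-15 -40 10 0 0 0 -1" --pt "-15 -40 0 0 0 0 -1"

```text
clock: 15.45
tool_pos: [0.4754, -0.426, 0.1873]
ee_rot: [0.739, 0.674, -0.001, 0.003]
ft_force: [-0.6, -0.6, 0.4]
width: 0.0003
```

jog_arm --pt "-15 -40 0 0 0 0 -1" --pt "-15 -40 0 0 0 0 -1" --pt "0 0 0 0 0 0 -1" --pt "0 0 0 0 0 0 -1" --pt "0 0 0 0 0 0 -1"

```text
clock: 15.95
tool_pos: [0.4454, -0.5021, 0.1845]
ee_rot: [0.739, 0.674, 0.0, -0.0]
ft_force: [0.3, 0.6, 0.0]
width: -0.0002
```

Run:
```python
from h import *
from cell import bot
O=np.array([.5545,-.1955]); ey=np.array([.0877,.9961]); ex=np.array([.9961,-.0877])
for n in ("scene","top"):
    p,d=optics.capture(n); cv2.imwrite(f"pics/{n}9.png",p); P=cloud(n,d); q=P[...,:2]-O; x=q@ex; y=q@ey; z=P[...,2]
    for nm,m in (("rib",(x>-.085)&(x<-.04)&(abs(y-.05)<.06)&(z>.06)&(z<.075)),("post",(abs(x)<.025)&(abs(y+.05)<.06)&(z>.045)&(z<.065))): print(n,nm,m.sum(),"x",np.percentile(x[m],[5,50,95]).round(3),"y",np.percentile(y[m],[5,50,95]).round(3))
    p0=cv2.imread(f"pics/{n}0.png"); 
    for nm,(u,v,w,h) in {"scene":{"bottle":(205,188,32,54),"tape":(258,203,37,27),"mug":(280,222,48,50)},"top":{"bottle":(249,142,22,28),"tape":(280,173,34,32),"mug":(242,220,28,28)}}[n].items(): print(n,nm,"diff",cv2.absdiff(p[v:v+h,u:u+w],p0[v:v+h,u:u+w]).mean().round(1))
    if n=="scene": a=cv2.resize(p[130:210,300:420],(600,400),interpolation=2)
    else: b=cv2.resize(p[185:253,330:450],(353,200),interpolation=2)
o=np.zeros((600,600,3),np.uint8); o[:400]=a; o[400:,:353]=b; cv2.imwrite("pics/v5.png",o); print(bot.read_state()["clock"],bot.read_state()["tool_pos"])
```

```text
scene rib 70 x [-0.067 -0.062 -0.051] y [0.029 0.058 0.079]
scene post 35 x [-0.011 -0.004  0.008] y [-0.063 -0.05  -0.041]
scene bottle diff 1.2
scene tape diff 2.6
scene mug diff 18.4
top rib 94 x [-0.066 -0.057 -0.048] y [0.027 0.051 0.076]
top post 45 x [-0.01   0.001  0.011] y [-0.066 -0.056 -0.047]
top bottle diff 0.5
top tape diff 2.5
top mug diff 20.0
16.05 [ 0.44595225 -0.50156912  0.18464399]
```

View pics/v5.png

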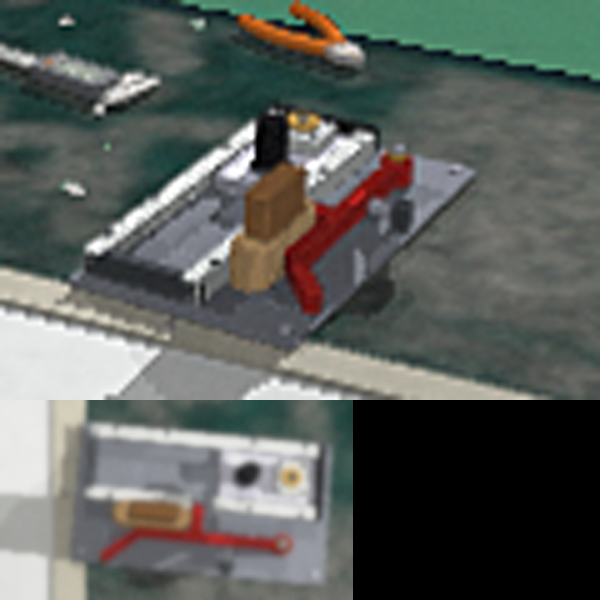

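Everything looks right: the catch is open at (350,220), the prop is wedged at (275,220), and the pallet is at the end stop with its post at (270,140). The mug region differs in brightness from the first picture, so I'll check whether the mug moved or it is just shadow.

Run:
```python
from h import *
for n in ("top","scene"):
    a=np.load(f"pics/{n}0.npy"); d=optics.capture(n)[1]
    for D in (a,d):
        P=cloud(n,D); m=(P[...,2]>.075)&(P[...,2]<.1)&(abs(P[...,0]-.46)<.07)&(abs(P[...,1]-.27)<.07); print(n,m.sum(),P[m].mean(0).round(4))
a,b=cv2.imread("pics/top0.png")[210:260,232:290],cv2.imread("pics/top9.png")[210:260,232:290]
cv2.imwrite("pics/mug.png",cv2.resize(np.hstack([a,b]),None,fx=6,fy=6))
```

```text
top 144 [0.4667 0.2815 0.0842]
top 146 [0.4661 0.2824 0.084 ]
scene 429 [0.4585 0.279  0.0822]
scene 427 [0.4585 0.2791 0.0822]
```

View pics/mug.png

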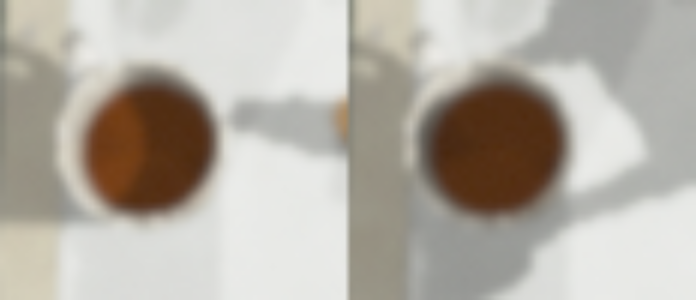

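The mug is in the same place (depth agrees within 1 mm). The difference is only the arm's shadow. Handing in.

```bash
python3 -c "
from cell import bot
print(bot.finish_job())"
```

```text
the job is handed in; nothing more can be done
None
```

The catch is wedged open by the smallest prop and the pallet is home against the end stop. I handed the job in at about 16 s on the robot's clock; no verdict was reported.

**What I did:** I gripped the prop by its rib, set it on the plate and drove it along the rail to about fixture y = 50 mm. Then I let go and pushed the pallet's post with shut fingers until it stalled at 8–9 N. Finally I drew the arm well clear.

**Last checks:**
- **Prop:** the top camera puts the rib at fixture (-57, 51) mm against the seat at (-57, 50). The scene camera puts it about 3 mm deeper in y. It stayed in place after I let go, and the picture shows the catch open.
- **Pallet:** the top camera puts the post at y = -56 mm against the -55 mm expected at the end stop. The scene camera says -50 mm, but it sees only part of the post, so I trusted the top camera and the stall force.
- **Bystanders:** the tape and bottle look unchanged. The mug's part of the picture changed noticeably, but depth showed it had not moved (within 1 mm). The change was the arm's shadow.

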